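# New tool handles into the divided box

## Task

Two new wooden tool handles with a brass ferrule on top are standing on the carver's bench among other turned pieces. Stand each of them upright, ferrule up, on the cork in one of the two empty cells of the divided box, one handle per cell, clear of the dividers. Lower each one into its cell before letting go; do not drop or throw it in.

Things in the scene. Friction and masses are not known exactly. Their poses are not given: they have to be found in the camera images.
- handle_a: pale wooden tool handle with a waist and a brass ferrule (collar) on top, standing upright on the bench. 118 mm tall; flat foot 32 mm across, widest 34, waist 25 mm at 55 mm up, straight 30 mm thick grip zone 70 to 97 mm up, then the ferrule, 24 mm thick. 50 to 105 g. Origin: centre of its underside, z up its length; round, yaw means nothing.
- handle_b: the twin of handle_a: same shape, size and origin. Other pieces standing near, without ferrule, are not wanted: a ball-topped finial 100 mm tall and a mushroom-shaped grip 63 mm tall. Standing pieces are at least 90 mm apart, centre to centre.
- liner_a: cork square, 56 x 56 x 3 mm, fixed on the floor of an empty cell of the fixed wooden box (144 x 144 mm, 58 mm tall, 2 x 2 cells). Origin: its underside's centre = cell centre, 8 mm above the bench; cork top 11 mm above the bench; x, y parallel to the box walls. Cell 60 x 60 mm inside; walls and dividers 8 mm thick, tops 58 mm above the bench.
- liner_b: the same in the second empty cell, beside or diagonal to liner_a's (cell centres 68 mm apart along a side). Either handle may go in either cell. The box's two other cells each hold a dark turned knob 38 mm tall, below the wall tops.
Mind the look-alikes: they are no part of the job. What is shaped like the handle_b but purple is not meant.

How it is judged (in metres and radians):
At the end, for the whole second after the job is handed in: Each handle stands in its own cork-lined cell (one in each): its foot's centre within 22 mm of the cell's centre seen from above, its foot down on the cork (no more than about 9 mm above it), ferrule up and within 0.17 rad of upright, at rest (angle between each of handle_a, handle_b's own z axis and vertical below 0.17 rad and linear speed of each of handle_a, handle_b below 0.03 m/s and ((horizontal distance between handle_a and liner_a below 0.022 m and z of handle_a in the frame of liner_a between -0.004 and 0.012 m and horizontal distance between handle_b and liner_b below 0.022 m and z of handle_b in the frame of liner_b between -0.004 and 0.012 m) or (horizontal distance between handle_a and liner_b below 0.022 m and z of handle_a in the frame of liner_b between -0.004 and 0.012 m and horizontal distance between handle_b and liner_a below 0.022 m and z of handle_b in the frame of liner_a between -0.004 and 0.012 m))); the robot touches nothing.
It fails at once if a handle was dropped or thrown into a cell (moving faster than 0.8 m/s with its foot below or just above the divider tops) ((horizontal distance between handle_a and liner_a below 0.04 m and z of handle_a in the frame of liner_a below 0.055 m and linear speed of handle_a above 0.8 m/s) or (horizontal distance between handle_a and liner_b below 0.04 m and z of handle_a in the frame of liner_b below 0.055 m and linear speed of handle_a above 0.8 m/s) or (horizontal distance between handle_b and liner_a below 0.04 m and z of handle_b in the frame of liner_a below 0.055 m and linear speed of handle_b above 0.8 m/s) or (horizontal distance between handle_b and liner_b below 0.04 m and z of handle_b in the frame of liner_b below 0.055 m and linear speed of handle_b above 0.8 m/s)).
It also fails if it takes over 64 s, if anything falls off the work surface, if the arm or the gripper's body presses on something with over 40 N, if the wrist force passes 120 N, or if a joint passes its speed limit or range.

## Robot

A 6-joint arm with a two-finger parallel gripper is mounted at the origin on the work surface. World frame = base frame: x ahead of the robot, y to its left, z up, the work surface at z = 0. Lengths are in mm, angles in rad, forces in N, time in s.
With the tool pointing down it reaches from about 250 to 850 mm from the base axis. Payload 12.5 kg.
Tool frame: the origin (TCP) lies at the very end of the fingers, on their centre line; the grasp point (between the pads) lies robot.grip_point_offset behind it (robot.grip_point_offset is the distance from the TCP to the grasp point, in mm); z points along the fingers, y is the line along which they close (so a half turn about z gives the same grasp; the last joint's range is limited). The gripper opens to 93 mm and grips with 3 to 60 N. Pads are 15 mm wide; open, the fingers measure 128 mm over their backs; the gripper's body (75 mm by 188 mm) begins 65 mm behind the grasp point.
Start: joints at [-1.282, 0.351, 1.652, -0, 1.139, -0.085], TCP at [200.853, -511.998, 218.633] pointing down, gripper open.
Joint ranges: [-2.75, 2.75], [-0.79, 2.1], [0.01, 2.65], [-1.57, 4.71], [0.07, 3.14], [-2.87, 2.87]. Speed limits (rad/s): [2.22, 2.22, 2.79, 3.14, 3.14, 3.14].

## Interface

Orientations are given as a unit quaternion [w, x, y, z].
In Python, from workcell import robot gives the robot as it stands.
- The arm moves only by the tool move_arm, never from a script. Its argument "increments" is a list of rows, each an object with "jaw": the opening, from -1 (shut) to 1 (fully open); "dp": the shift along the tool's x, y, z in m, a list of three; "yaw": the turn about the tool's z in rad. A call has 1 to 5 rows; each row shifts and turns the commanded pose from where the row before left it, along the tool's axes as they then stand; what a row does not reach is not made up. A row lasts 1/10 s, in which the tool goes at most 50 mm and 8.59 degrees, less where a joint would pass 70% of its speed; a pose out of reach is approached as far as the arm can. A call with a gripper value outside its range is refused whole. The fingers move at their own pace and stop on an object; "newtons" is the grip in N (left out, the last holds). Time passes only in rows, so rows that do not move let the fingers close. It gives the time, the measured TCP pose, the force, the opening and the grip force at its end, in the units of the state.
- robot.read_state(): the state, without advancing time (a new reading comes with each control period).
- robot.capture(name): name is "scene" or "top" or "wrist"; returns a dict with "frame" (420x560x3 uint8, blue, green, red), "intrinsics" (3x3 intrinsics, pixels), "position" and "attitude" of the camera in the world. Camera axes: x right, y down, z forward; pixel columns grow to the right and rows downward; lengths in mm; the calibration is good to about 2 mm. A picture is of the moment at which its call begins. There is no depth.
- robot.sign_off(): hands the job in; it is judged then, once.
Trained networks look in a picture, given as the dict that the camera call returned (one of the last four; its "shot" number tells which), for a name from the list of things; names that differ only in an ending like _2 or _b are one class to them, and where a whole thing is asked for, a point or a joint stands for the part that bears it (a point fixed in the world has none). Each returns a list of dicts, best first, with "score" (0 to 1); they miss things now and then, are a little off and sometimes report something else, mostly with a low value. They report only what shows in the picture. A call takes as long as a camera call. They do not tell look-alikes from the thing itself.
- robot.find_in(thing, picture): "xyz" ([x, y, z] in mm, in world coordinates, good to about 4 mm: the middle of the surface that is visible of it).
- robot.masks_of(thing, picture): "region" (420x560 bool, what is visible of it).
The state is a dict: "time": time; "joints": joint angles; "qvel": joint speeds; "joint_efforts": joint torques, N m; "tool_pos": TCP position; "eef_rot": TCP orientation; "force": force on the tool from outside, world axes, zero at the start; "torque": the same for the moment, N m; "gripper_width": finger opening in mm; "grip_force": force on a finger pad.
Only numpy, scipy, OpenCV 4.12 (cv2) and the standard library are available. Lean on these libraries where they do the work, as an engineer would, in place of code of your own. Each camera call takes 0.05 s, during which the arm holds its last target. There are 200 camera calls.

## Working session

There is one attempt and no reset: what is moved stays moved. The work goes in short steps, Python scripts to look and compute and a tool call to move; the robot and the scene stay as the last step left them, time stands still between calls to the robot, and variables do not carry over. Pictures are saved under pics/ and viewed, at most 10 in all, crops included, and the job is handed in when it is done.

Besides the shell and the picture viewer there is one more tool, called after "Emit:" by a JSON object that holds its "name" and its "arguments". move_arm: Moves the arm, as the interface text tells. Its arguments: {"type":"object","properties":{"increments":{"type":"array","items":{"type":"object","properties":{"jaw":{"type":"number"},"dp":{"type":"array","items":{"type":"number"}},"yaw":{"type":"number"}}}},"newtons":{"type":"number"}},"required":["increments"]}

```bash
mkdir -p pics; cat > h.py <<'E'
import numpy as np, cv2
from scipy.spatial.transform import Rotation as R
from workcell import robot
def rot(c):
    a=np.array(c["attitude"],float)
    return a if a.shape==(3,3) else R.from_quat(a[[1,2,3,0]]).as_matrix()
def ray(c,u,v):
    d=rot(c)@np.linalg.solve(np.array(c["intrinsics"]),[u,v,1.]); return np.array(c["position"]),d/np.linalg.norm(d)
def at_z(c,u,v,z):
    p,d=ray(c,u,v); return p+d*(z-p[2])/d[2]
def proj(c,X):
    q=np.array(c["intrinsics"])@(rot(c).T@(np.array(X,float)-np.array(c["position"]))); return q[:2]/q[2]
def tri(rays):
    A=np.zeros((3,3));b=np.zeros(3)
    for p,d in rays:
        M=np.eye(3)-np.outer(d,d);A+=M;b+=M@p
    return np.linalg.solve(A,b)
E
python3 - <<'E'
from h import *
s=robot.read_state();print(s, robot.grip_point_offset)
ims=[]
for n in ("scene","top"):
    c=robot.capture(n);print(n,c["position"],np.round(rot(c),3).tolist());ims.append(c["frame"])
    cv2.imwrite(f"pics/{n}0.png",c["frame"])
    for t in("handle_a","liner_a"):
        for r in robot.find_in(t,c):print(t,np.round(r["xyz"]),round(r["score"],2),np.round(proj(c,r["xyz"])))
E
```

```text
{'time': 0.0, 'joints': array([-1.28161397e+00,  3.51207741e-01,  1.65244771e+00, -9.52866175e-06,
        1.13910779e+00, -8.45734372e-02]), 'qvel': array([ 0.00031903,  0.00128705,  0.00033209, -0.00081447,  0.00105065,
       -0.00101631]), 'joint_efforts': array([ 1.27320181e-03, -4.97322285e+01, -2.85251731e+01,  6.99596736e-02,
        2.57105677e-02, -5.30989132e-05]), 'tool_pos': array([ 200.74558327, -511.67093626,  218.10806143]), 'eef_rot': array([-5.81791911e-04,  9.82588546e-01,  1.85793991e-01, -6.40772538e-05]), 'force': array([-0.22892   ,  0.2618386 ,  0.57758016]), 'torque': array([0.0045694 , 0.01428528, 0.04297018]), 'grip_force': 0.0, 'gripper_width': 92.88855134806126} 18.8
scene [ 813.83432966 -462.51516983  634.09081915] [[0.872, 0.371, -0.318], [0.489, -0.65, 0.581], [0.009, -0.662, -0.749]]
handle_a [664. -39.  76.] 0.93 [320. 228.]
handle_a [ 532. -230.   78.] 0.92 [195. 277.]
handle_a [ 660. -125.   78.] 0.59 [296. 262.]
top [483.74971222  -6.06844821 884.17373738] [[-0.002, -0.992, 0.125], [-1.0, 0.003, 0.009], [-0.009, -0.125, -0.992]]
handle_a [ 523. -211.   95.] 0.94 [389. 235.]
handle_a [651. -33.  92.] 0.89 [296. 171.]
handle_a [ 647. -105.   94.] 0.74 [333. 173.]
liner_a [508. 202.  10.] 0.77 [187. 245.]
liner_a [509. 270.  12.] 0.7 [155. 244.]
```

View pics/scene0.png

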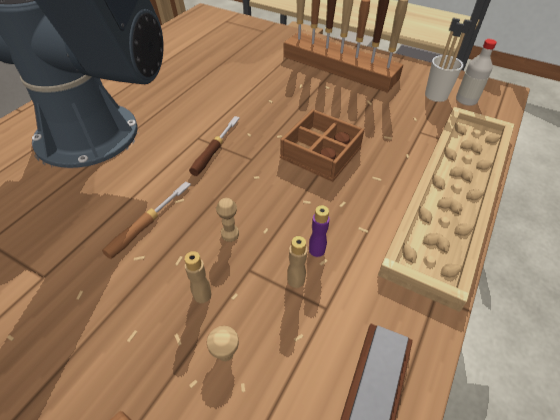

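View pics/top0.png

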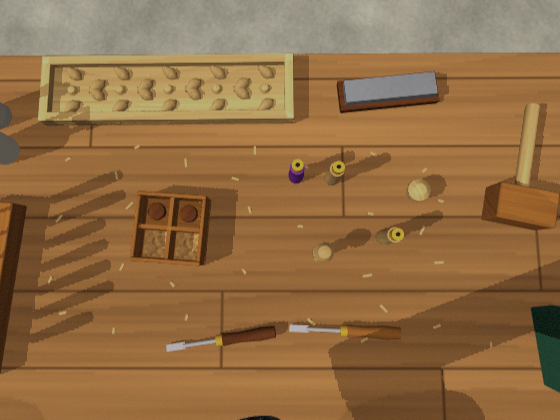

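Scene view: the candidates with a ferrule are pale at (298,262), pale at (198,277) and purple at (319,230). In the top view they are pale at (336,172), pale at (392,236) and purple at (297,171). The two pale ones fit. The purple one, the mushroom (419,190) and the finial (323,253) are not wanted. The box is at top (170,228), with its cork cells at (155,244) and (187,245). Next I triangulate the ferrules and check the choice in one enlarged crop.

```bash
python3 - <<'E'
from h import *
C={n:robot.capture(n) for n in("scene","top")}
def yellow(c,u,v,rad=16):
    f=cv2.cvtColor(c["frame"],cv2.COLOR_BGR2HSV)
    m=cv2.inRange(f,(20,140,110),(35,255,255)); k=np.zeros_like(m);cv2.circle(k,(u,v),rad,255,-1);m&=k
    ys,xs=np.nonzero(m); e=cv2.minEnclosingCircle(np.c_[xs,ys].astype(np.float32)) 
    return np.array(e[0]),len(xs)
for nm,s,t in(("a",(298,243),(338,168)),("b",(193,259),(397,235)),("purple",(321,213),(297,165))):
    a,na=yellow(C["scene"],*s);b,nb=yellow(C["top"],*t)
    X=tri([ray(C["scene"],*a),ray(C["top"],*b)])
    print(nm,a,na,b,nb,np.round(X,1),proj(C["scene"],X)-a, "top at z118:",np.round(at_z(C["top"],*b,114),1),np.round(at_z(C["scene"],*a,114),1))
c=C["top"]
for r in robot.masks_of("liner_a",c):
    m=r["region"];ys,xs=np.nonzero(m);q=cv2.minAreaRect(np.c_[xs,ys].astype(np.float32));print("liner",r["score"],q,np.round(at_z(c,*q[0],11),1))
# box top corners
for u,v in((138,193),(208,196),(201,265),(132,262)):print("corner",np.round(at_z(c,u,v,58),1))
for n,p in(("finial",(323,253)),("mush",(419,190))):print(n,np.round(at_z(c,*p,70),0))
s1=cv2.resize(C["scene"]["frame"][190:310,160:350],None,fx=4,fy=4,interpolation=cv2.INTER_CUBIC)
cv2.imwrite("pics/crop1.png",s1)
cv2.imwrite("pics/crop2.png",cv2.resize(c["frame"][150:280,120:250],None,fx=4.5,fy=4.5,interpolation=cv2.INTER_CUBIC))
E
```

```text
a [0. 0.] 0 [337.8157959 167.1842041] 122 [ 512.3 -169.5  500.7] [149.09680612 -25.89375091] top at z118: [ 654.6 -112.7  114. ] [-611.5  264.8  114. ]
b [0. 0.] 0 [396.15853882 234.28048706] 138 [ 464.7 -194.1  474.5] [100.73032684   2.52535715] top at z118: [ 524.3 -220.6  114. ] [-611.5  264.8  114. ]
purple [0. 0.] 0 [297.00515747 164.95361328] 107 [ 505.7 -146.5  508.7] [158.27740823 -44.08960644] top at z118: [659.4 -33.6 114. ] [-611.5  264.8  114. ]
liner 0.91 ((154.37623596191406, 243.7376251220703), (21.59230613708496, 26.46799087524414), 5.710593223571777) [510.7 271.6  11. ]
liner 0.57 ((186.51980590820312, 245.80198669433594), (23.084861755371094, 27.363523483276367), 5.710592269897461) [506.1 202.   11. ]
corner [614.1 294.5  58. ]
corner [607.3 149.   58. ]
corner [466.1 160.3  58. ]
corner [472.4 300.8  58. ]
finial [490. -86.  70.]
mush [ 616. -283.   70.]
```

View pics/crop1.png

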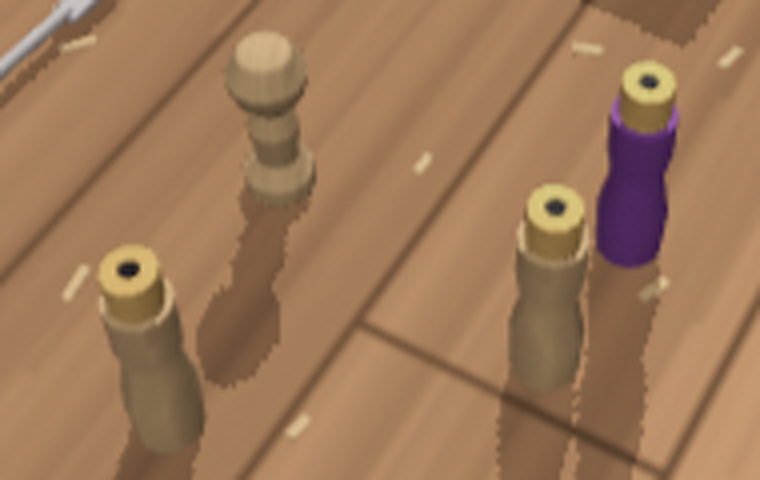

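View pics/crop2.png

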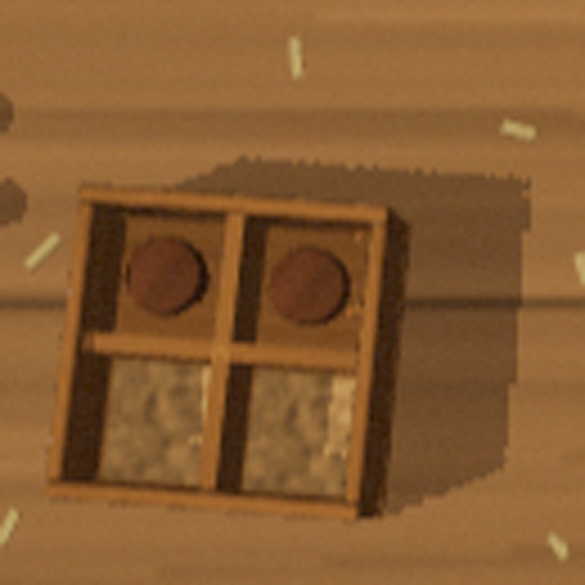

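The crop confirms it. The two wanted handles are the pale ones with brass ferrules, with hole centres at crop (555,207) and (128,268). The purple twin is at (648,82) and stays put. In the box crop, the cork cells are the two lower ones, and the divider cross is at about (220,350).

```bash
python3 - <<'E'
from h import *
C={n:robot.capture(n) for n in("scene","top")}
def hole(c,u,v,rad=5):
    g=c["frame"].max(2).astype(float); k=np.zeros(g.shape,np.uint8);cv2.circle(k,(u,v),rad,1,-1)
    ys,xs=np.nonzero(k); w=np.clip(np.percentile(g[ys,xs],60)-g[ys,xs]-20,0,None); return np.array([(w*xs).sum(),(w*ys).sum()])/w.sum()
for nm,s,t in(("a",(299,242),(338,167)),("b",(192,257),(397,234))):
    a=hole(C["scene"],*s,4);b=hole(C["top"],*t,4)
    X=tri([ray(C["scene"],*a),ray(C["top"],*b)])
    print(nm,a,b,np.round(X,1),proj(C["scene"],X)-a)
    print(" at118",np.round(at_z(C["top"],*b,118),1),np.round(at_z(C["scene"],*a,118),1))
c=C["top"]
P=[at_z(c,(u+.5)/4.5-.5+120,(v+.5)/4.5-.5+150,58) for u,v in((80,187),(386,207),(357,517),(48,490))]
P=np.array(P)[:,:2];print(P.round(1),[np.linalg.norm(P[i]-P[i-1]).round(1) for i in range(4)])
o=P.mean(0);print("centre",o, at_z(c,220/4.5+119.6,350/4.5+149.6,58))
ex=(P[0]-P[3]+P[1]-P[2]);th=np.arctan2(ex[1],ex[0]);ey=(P[0]-P[1]+P[3]-P[2]);th2=np.arctan2(ey[1],ey[0])-np.pi/2;print("theta",th,th2)
t=(th+th2)/2;E=np.array([[np.cos(t),-np.sin(t)],[np.sin(t),np.cos(t)]])
for d in((-34,34),(-34,-34)):print("cell",o+E@d)
E
```

```text
a [298.45368142 241.42589028] [338.42012195 166.1847561 ] [ 655.9 -113.1  118.5] [-0.2394134   0.02709792]
 at118 [ 655.7 -113.3  118. ] [ 656.1 -112.5  118. ]
b [191.67174515 256.97229917] [397.6278821 233.7703827] [ 525.4 -221.8  118.5] [-0.3602789   0.02139481]
 at118 [ 525.1 -222.3  118. ] [ 525.6 -221.3  118. ]
[[618.  296. ]
 [608.2 154.4]
 [467.1 164.5]
 [479.5 304.6]] [np.float64(138.8), np.float64(141.9), np.float64(141.4), np.float64(140.6)]
centre [543.18297846 229.88939582] [542.57370087 228.82745282  58.        ]
theta -0.06709346374936204 -0.0784152810062928
cell [511.74439014 266.27091812]
cell [506.80145617 198.4508075 ]
```

Emit:
{"name": "move_arm", "arguments": {"increments": [{"yaw": -0.14, "jaw": 1}, {"yaw": -0.14, "jaw": 1}, {"yaw": -0.14, "jaw": 1}, {"yaw": -0.14, "jaw": 1}, {"yaw": -0.14, "jaw": 1}], "newtons": 15}}

```text
invalid input at $.increments[0]: expected keys jaw, dp, yaw
```

Emit:
{"name": "move_arm", "arguments": {"increments": [{"yaw": -0.14, "jaw": 1}, {"yaw": -0.14, "jaw": 1}, {"yaw": -0.14, "jaw": 1}, {"jaw": 1}, {"jaw": 1}]}}

```text
invalid input at $.increments[0]: expected keys jaw, dp, yaw
```

```bash
cat >> h.py <<'E'
def delta(x,y,z):
    s=robot.read_state();w,a,b,c=s["eef_rot"];M=R.from_quat([a,b,c,w]).as_matrix()
    print("t %.1f pos"%s["time"],np.round(s["tool_pos"],1),"yhead %.3f"%np.arctan2(M[1,1],M[0,1]),"tilt",np.round(M[:2,2],3),"w %.1f g %.1f"%(s["gripper_width"],s["grip_force"]),"F",np.round(s["force"],1),"dp(mm)",np.round(M.T@(np.array([x,y,z])-s["tool_pos"]),1))
E
python3 -c "
from h import *
delta(525.4,-221.8,218)"
```

```text
t 0.6 pos [ 200.9 -512.   218.6] yhead -1.197 tilt [-0.  0.] w 93.0 g 0.0 F [-0.6 -1.   0.4] dp(mm) [ 408.1 -151.6    0.6]
```

Emit:
{"name": "move_arm", "arguments": {"increments": [{"jaw": 1, "dp": [0, 0, 0], "yaw": -0.14}, {"jaw": 1, "dp": [0, 0, 0], "yaw": -0.14}, {"jaw": 1, "dp": [0, 0, 0], "yaw": -0.14}, {"jaw": 1, "dp": [0, 0, 0], "yaw": -0.14}, {"jaw": 1, "dp": [0, 0, 0], "yaw": -0.14}], "newtons": 15}}

```text
time: 1.05
tool_pos: [200.9, -512.0, 218.6]
eef_rot: [-0.0, 0.858, 0.514, 0.0]
force: [0.4, -0.9, -0.1]
gripper_width: 92.8
grip_force: 0.0
```

Emit:
{"name": "move_arm", "arguments": {"increments": [{"jaw": 1, "dp": [0, 0, 0], "yaw": -0.14}, {"jaw": 1, "dp": [0, 0, 0], "yaw": -0.14}, {"jaw": 1, "dp": [0, 0, 0], "yaw": -0.14}, {"jaw": 1, "dp": [0, 0, 0], "yaw": 0}]}}

```text
time: 1.45
tool_pos: [200.8, -512.0, 218.6]
eef_rot: [-0.0, 0.733, 0.68, -0.0]
force: [-0.4, -1.0, 0.5]
gripper_width: 92.9
grip_force: 0.0
```

```bash
python3 -c "
from h import *
delta(525.4,-221.8,218)"
```

```text
t 1.4 pos [ 200.8 -512.   218.6] yhead -0.075 tilt [-0. -0.] w 92.9 g 0.0 F [-0.4 -1.   0.5] dp(mm) [313.7 301.9   0.6]
```

Emit:
{"name": "move_arm", "arguments": {"increments": [{"jaw": 1, "dp": [0.031, 0.03, 0], "yaw": 0}, {"jaw": 1, "dp": [0.031, 0.03, 0], "yaw": 0}, {"jaw": 1, "dp": [0.031, 0.03, 0], "yaw": 0}, {"jaw": 1, "dp": [0.031, 0.03, 0], "yaw": 0}, {"jaw": 1, "dp": [0.031, 0.03, 0], "yaw": 0}]}}

```text
time: 1.95
tool_pos: [363.4, -367.7, 218.8]
eef_rot: [0.0, 0.736, 0.678, 0.0]
force: [-0.4, -0.5, -0.0]
gripper_width: 92.9
grip_force: 0.0
```

Emit:
{"name": "move_arm", "arguments": {"increments": [{"jaw": 1, "dp": [0.031, 0.03, 0], "yaw": 0}, {"jaw": 1, "dp": [0.031, 0.03, 0], "yaw": 0}, {"jaw": 1, "dp": [0.031, 0.03, 0], "yaw": 0}, {"jaw": 1, "dp": [0.015, 0.015, 0], "yaw": 0}, {"jaw": 1, "dp": [0, 0, 0], "yaw": 0}]}}

```text
time: 2.45
tool_pos: [476.9, -267.6, 218.5]
eef_rot: [0.0, 0.734, 0.679, 0.0]
force: [0.1, 0.1, 0.2]
gripper_width: 93.2
grip_force: 0.0
```

```bash
python3 - <<'E'
from h import *
delta(525.4,-221.8,64)
c=robot.capture("wrist");print(c["position"]);print(proj(c,(525.4,-221.8,118)),proj(c,(655.9,-113.1,118)))
f=c["frame"].copy()
for X in((525.4,-221.8,118),(655.9,-113.1,118)):
    u=proj(c,X)
    if (np.abs(u)<2000).all():cv2.drawMarker(f,tuple(int(k) for k in u),(0,0,255),0,12,1)
cv2.imwrite("pics/w1.png",f)
E
```

```text
t 2.5 pos [ 476.9 -267.6  218.5] yhead -0.078 tilt [0. 0.] w 93.2 g 0.0 F [0.1 0.1 0.2] dp(mm) [ 49.5  44.8 154.5]
[ 483.10368364 -187.82812369  383.74420351]
[352.45017583 148.52014686] [558.31545409 -44.895667  ]
```

View pics/w1.png

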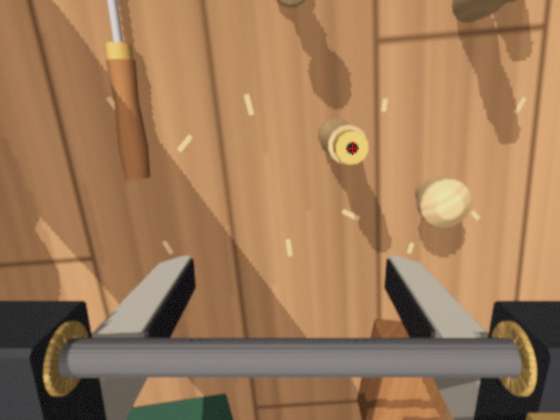

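The projected handle position falls exactly on the ferrule hole at (352,148). The mushroom at (444,203) is clear of the finger path.

Emit:
{"name": "move_arm", "arguments": {"increments": [{"jaw": 1, "dp": [0.025, 0.022, 0], "yaw": 0}, {"jaw": 1, "dp": [0.0245, 0.0228, 0], "yaw": 0}, {"jaw": 1, "dp": [0, 0, 0.02], "yaw": 0.005}, {"jaw": 1, "dp": [0, 0, 0.03], "yaw": 0}, {"jaw": 1, "dp": [0, 0, 0], "yaw": 0}]}}

```text
time: 3.0
tool_pos: [521.5, -223.5, 165.6]
eef_rot: [-0.003, 0.736, 0.676, -0.001]
force: [-0.0, -0.1, -1.1]
gripper_width: 93.3
grip_force: 0.0
```

```bash
python3 -c "
from h import *
delta(525.4,-221.8,64)"
```

```text
t 3.0 pos [ 521.5 -223.5  165.6] yhead -0.085 tilt [-0.005  0.003] w 93.3 g 0.0 F [-0.  -0.1 -1.1] dp(mm) [  1.8   4.3 101.6]
```

Emit:
{"name": "move_arm", "arguments": {"increments": [{"jaw": 1, "dp": [0, 0, 0], "yaw": 0}, {"jaw": 1, "dp": [0.001, 0.003, 0], "yaw": 0}, {"jaw": 1, "dp": [0, 0, 0], "yaw": 0}, {"jaw": 1, "dp": [0, 0, 0], "yaw": 0}]}}

```text
time: 3.4
tool_pos: [527.2, -223.0, 169.5]
eef_rot: [0.001, 0.736, 0.677, 0.0]
force: [-0.3, 0.3, 0.1]
gripper_width: 93.1
grip_force: 0.0
```

```bash
python3 -c "
from h import *
delta(525.4,-221.8,64)"
```

```text
t 3.4 pos [ 527.2 -223.   169.5] yhead -0.082 tilt [ 0.001 -0.001] w 93.1 g 0.0 F [-0.3  0.3  0.1] dp(mm) [  1.1  -2.  105.5]
```

Lag settles after one or two rows. Descending at a moderate pace.

Emit:
{"name": "move_arm", "arguments": {"increments": [{"jaw": 1, "dp": [0.001, -0.002, 0.02], "yaw": 0}, {"jaw": 1, "dp": [0, 0, 0.025], "yaw": 0}, {"jaw": 1, "dp": [0, 0, 0.025], "yaw": 0}, {"jaw": 1, "dp": [0, 0, 0.02], "yaw": 0}, {"jaw": 1, "dp": [0, 0, 0.015], "yaw": 0}]}}

```text
time: 3.9
tool_pos: [524.8, -221.5, 62.7]
eef_rot: [-0.0, 0.736, 0.677, -0.0]
force: [1.2, -0.2, 0.5]
gripper_width: 92.6
grip_force: 0.0
```

Emit:
{"name": "move_arm", "arguments": {"increments": [{"jaw": 1, "dp": [0, 0, 0], "yaw": 0}, {"jaw": 1, "dp": [0, 0, 0], "yaw": 0}]}}

```text
time: 4.1
tool_pos: [525.3, -221.8, 64.3]
eef_rot: [0.0, 0.736, 0.678, 0.0]
force: [-0.1, -0.3, -0.1]
gripper_width: 92.8
grip_force: 0.0
```

```bash
python3 -c "
from h import *
delta(525.4,-221.8,64)"
```

```text
t 4.1 pos [ 525.3 -221.8   64.3] yhead -0.082 tilt [ 0.001 -0.   ] w 92.8 g 0.0 F [-0.1 -0.3 -0.1] dp(mm) [-0.   0.1  0.3]
```

Emit:
{"name": "move_arm", "arguments": {"increments": [{"jaw": -0.1, "dp": [0, 0, 0], "yaw": 0}, {"jaw": -0.3, "dp": [0, 0, 0], "yaw": 0}, {"jaw": -0.5, "dp": [0, 0, 0], "yaw": 0}, {"jaw": -1, "dp": [0, 0, 0], "yaw": 0}, {"jaw": -1, "dp": [0, 0, 0], "yaw": 0}], "newtons": 15}}

```text
time: 4.6
tool_pos: [525.0, -221.6, 63.8]
eef_rot: [0.0, 0.735, 0.678, 0.0]
force: [-0.6, 1.0, 1.2]
gripper_width: 57.3
grip_force: 0.0
```

Emit:
{"name": "move_arm", "arguments": {"increments": [{"jaw": -1, "dp": [0, 0, 0], "yaw": 0}, {"jaw": -1, "dp": [0, 0, 0], "yaw": 0}, {"jaw": -1, "dp": [0, 0, 0], "yaw": 0}, {"jaw": -1, "dp": [0, 0, 0], "yaw": 0}]}}

```text
time: 5.0
tool_pos: [525.0, -221.6, 63.6]
eef_rot: [-0.0, 0.736, 0.678, 0.0]
force: [0.4, 0.1, -0.8]
gripper_width: 29.6
grip_force: 15.0
```

Emit:
{"name": "move_arm", "arguments": {"increments": [{"jaw": -1, "dp": [0, 0, -0.01], "yaw": 0}, {"jaw": -1, "dp": [0, 0, -0.025], "yaw": 0}, {"jaw": -1, "dp": [0, 0, -0.04], "yaw": 0}, {"jaw": -1, "dp": [0, 0, -0.04], "yaw": 0}, {"jaw": -1, "dp": [0, 0, -0.03], "yaw": 0}]}}

```text
time: 5.5
tool_pos: [525.2, -221.7, 211.9]
eef_rot: [0.001, 0.735, 0.678, 0.0]
force: [0.7, -0.1, -0.9]
gripper_width: 29.3
grip_force: 15.0
```

Emit:
{"name": "move_arm", "arguments": {"increments": [{"jaw": -1, "dp": [0, 0, -0.015], "yaw": 0}, {"jaw": -1, "dp": [0, 0, 0], "yaw": 0}]}}

```text
time: 5.7
tool_pos: [525.8, -222.0, 226.5]
eef_rot: [0.002, 0.735, 0.678, 0.001]
force: [0.1, 0.3, -1.3]
gripper_width: 29.2
grip_force: 15.0
```

```bash
python3 -c "
from h import *
delta(511.5,267,224)"
```

```text
t 5.7 pos [ 525.8 -222.   226.5] yhead -0.082 tilt [ 0.004 -0.002] w 29.2 g 15.0 F [ 0.1  0.3 -1.3] dp(mm) [486.1 -54.2   1.4]
```

Carry 486 mm along tool x in 14 rows of about 35 mm.

Emit:
{"name": "move_arm", "arguments": {"increments": [{"jaw": -1, "dp": [0.02, -0.002, 0], "yaw": 0}, {"jaw": -1, "dp": [0.035, -0.004, 0], "yaw": 0}, {"jaw": -1, "dp": [0.035, -0.004, 0], "yaw": 0}, {"jaw": -1, "dp": [0.035, -0.004, 0], "yaw": 0}, {"jaw": -1, "dp": [0.035, -0.004, 0], "yaw": 0}]}}

```text
time: 6.2
tool_pos: [519.4, -59.2, 222.7]
eef_rot: [-0.001, 0.736, 0.677, -0.0]
force: [0.9, -0.1, -0.9]
gripper_width: 29.5
grip_force: 15.0
```

Emit:
{"name": "move_arm", "arguments": {"increments": [{"jaw": -1, "dp": [0.035, -0.004, 0], "yaw": 0}, {"jaw": -1, "dp": [0.035, -0.004, 0], "yaw": 0}, {"jaw": -1, "dp": [0.035, -0.004, 0], "yaw": 0}, {"jaw": -1, "dp": [0.035, -0.004, 0], "yaw": 0}, {"jaw": -1, "dp": [0.035, -0.004, 0], "yaw": 0}]}}

```text
time: 6.7
tool_pos: [513.7, 116.8, 222.7]
eef_rot: [-0.0, 0.735, 0.678, -0.001]
force: [0.5, 0.3, -0.5]
gripper_width: 29.5
grip_force: 15.0
```

Emit:
{"name": "move_arm", "arguments": {"increments": [{"jaw": -1, "dp": [0.035, -0.004, 0], "yaw": 0}, {"jaw": -1, "dp": [0.035, -0.004, 0], "yaw": 0}, {"jaw": -1, "dp": [0.02, -0.002, 0], "yaw": 0}, {"jaw": -1, "dp": [0, 0, 0], "yaw": 0}, {"jaw": -1, "dp": [0, 0, 0], "yaw": 0}]}}

```text
time: 7.2
tool_pos: [511.5, 205.6, 222.8]
eef_rot: [-0.0, 0.735, 0.678, -0.001]
force: [0.7, 0.1, -1.7]
gripper_width: 29.7
grip_force: 15.0
```

```bash
python3 - <<'E'
from h import *
delta(511.5,267,224)
f=None
c=robot.capture("wrist");f=c["frame"].copy()
for X in((511.5,267,11),(506.5,199.5,11),(543,229.5,58)):
    cv2.drawMarker(f,tuple(int(k) for k in proj(c,X)),(0,0,255),0,12,1)
cv2.imwrite("pics/w2.png",f)
E
```

```text
t 7.2 pos [511.5 205.6 222.8] yhead -0.081 tilt [-0.001 -0.001] w 29.7 g 15.0 F [ 0.7  0.1 -1.7] dp(mm) [61.2 -5.  -1.2]
```

View pics/w2.png

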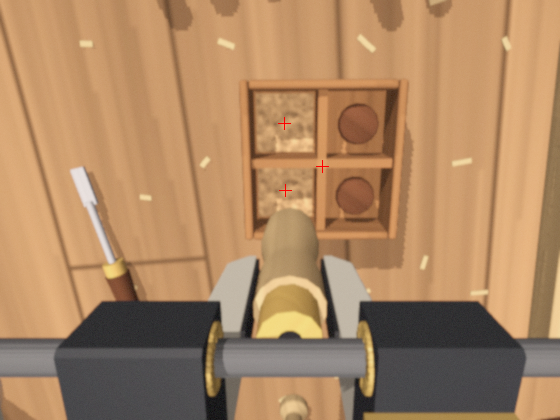

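The wrist view shows the box with its cross near (321,161), against my predicted (322,166), so y may be about 4 mm off. I check that in one enlarged crop.

```bash
python3 - <<'E'
from h import *
f=cv2.imread("pics/w2.png")[70:245,235:415]
cv2.imwrite("pics/w2c.png",cv2.resize(f,None,fx=3.4,fy=3.4,interpolation=cv2.INTER_CUBIC))
E
```

```text
(no output)
```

View pics/w2c.png

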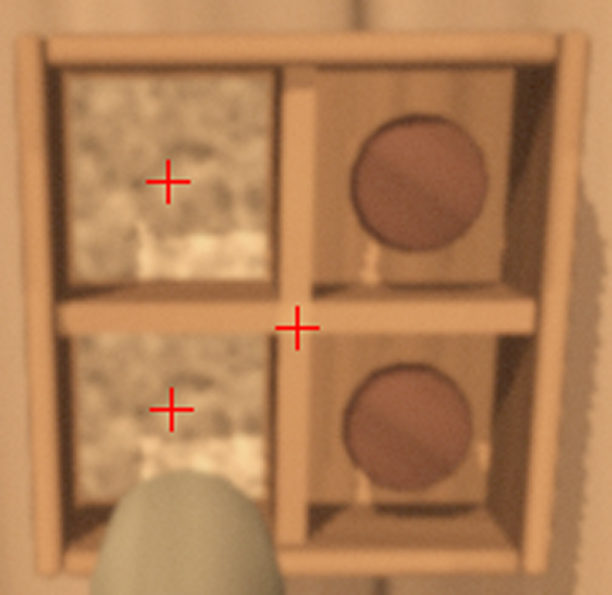

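The far cork's centre is at crop (169,178), and the cross is at (299,314) against the marker at (298,328). That is +1 to +4 mm in y, so I use cells (511.5,269) and (506.5,201).

Emit:
{"name": "move_arm", "arguments": {"increments": [{"jaw": -1, "dp": [0.03, -0.002, 0], "yaw": 0}, {"jaw": -1, "dp": [0.0232, -0.002, 0], "yaw": 0}, {"jaw": -1, "dp": [0.01, -0.001, 0], "yaw": 0}, {"jaw": -1, "dp": [0, 0, 0], "yaw": 0}, {"jaw": -1, "dp": [0, 0, 0], "yaw": 0}]}}

```text
time: 7.75
tool_pos: [512.2, 268.2, 223.5]
eef_rot: [0.0, 0.736, 0.677, -0.0]
force: [0.5, 0.1, -1.2]
gripper_width: 29.8
grip_force: 15.0
```

Emit:
{"name": "move_arm", "arguments": {"increments": [{"jaw": -1, "dp": [0, 0, 0.015], "yaw": 0}, {"jaw": -1, "dp": [0, 0, 0.02], "yaw": 0}, {"jaw": -1, "dp": [0, 0, 0.015], "yaw": 0}, {"jaw": -1, "dp": [0, 0, 0], "yaw": 0}, {"jaw": -1, "dp": [0, 0, 0], "yaw": 0}]}}

```text
time: 8.25
tool_pos: [512.4, 268.6, 174.1]
eef_rot: [0.0, 0.736, 0.677, 0.0]
force: [-0.5, 0.3, -0.7]
gripper_width: 30.1
grip_force: 15.0
```

```bash
python3 -c "
from h import *
delta(511.5,269,75)"
```

```text
t 8.2 pos [512.4 268.6 174.1] yhead -0.083 tilt [ 0. -0.] w 30.1 g 15.0 F [-0.5  0.3 -0.7] dp(mm) [ 0.3 -1.  99.1]
```

Emit:
{"name": "move_arm", "arguments": {"increments": [{"jaw": -1, "dp": [0, -0.001, 0.02], "yaw": 0}, {"jaw": -1, "dp": [0, 0, 0.02], "yaw": 0}, {"jaw": -1, "dp": [0, 0, 0.02], "yaw": 0}, {"jaw": -1, "dp": [0, 0, 0.018], "yaw": 0}, {"jaw": -1, "dp": [0, 0, 0.01], "yaw": 0}]}}

```text
time: 8.75
tool_pos: [511.3, 269.1, 85.4]
eef_rot: [0.0, 0.736, 0.677, 0.0]
force: [-0.1, 0.3, -0.9]
gripper_width: 29.7
grip_force: 15.0
```

Emit:
{"name": "move_arm", "arguments": {"increments": [{"jaw": -1, "dp": [0, 0, 0.005], "yaw": 0}, {"jaw": -1, "dp": [0, 0, 0.002], "yaw": 0}, {"jaw": -1, "dp": [0, 0, 0.002], "yaw": 0}, {"jaw": -1, "dp": [0, 0, 0], "yaw": 0}, {"jaw": -1, "dp": [0, 0, 0], "yaw": 0}]}}

```text
time: 9.25
tool_pos: [511.4, 269.5, 77.2]
eef_rot: [0.0, 0.735, 0.678, 0.0]
force: [-0.3, 0.6, -1.5]
gripper_width: 29.7
grip_force: 15.0
```

Emit:
{"name": "move_arm", "arguments": {"increments": [{"jaw": -1, "dp": [0, 0, 0.001], "yaw": 0}, {"jaw": -1, "dp": [0, 0, 0.001], "yaw": 0}, {"jaw": -1, "dp": [0, 0, 0.001], "yaw": 0}, {"jaw": -1, "dp": [0, 0, 0], "yaw": 0}, {"jaw": -1, "dp": [0, 0, 0], "yaw": 0}]}}

```text
time: 9.75
tool_pos: [511.4, 269.6, 74.5]
eef_rot: [0.0, 0.736, 0.678, 0.0]
force: [-2.3, -0.0, 9.3]
gripper_width: 29.7
grip_force: 15.0
```

Force rose to 9 N, so the foot is on the cork. Release and rise.

Emit:
{"name": "move_arm", "arguments": {"increments": [{"jaw": -0.2, "dp": [0, 0, -0.001], "yaw": 0}, {"jaw": 0, "dp": [0, 0, 0], "yaw": 0}, {"jaw": 0.3, "dp": [0, 0, 0], "yaw": 0}, {"jaw": 0.6, "dp": [0, 0, 0], "yaw": 0}, {"jaw": 1, "dp": [0, 0, 0], "yaw": 0}]}}

```text
time: 10.25
tool_pos: [511.1, 269.4, 74.5]
eef_rot: [-0.0, 0.735, 0.678, -0.0]
force: [-0.3, 1.1, -0.3]
gripper_width: 64.5
grip_force: 0.0
```

Emit:
{"name": "move_arm", "arguments": {"increments": [{"jaw": 1, "dp": [0, 0, 0], "yaw": 0}, {"jaw": 1, "dp": [0, 0, 0], "yaw": 0}, {"jaw": 1, "dp": [0, 0, 0], "yaw": 0}, {"jaw": 1, "dp": [0, 0, -0.02], "yaw": 0}, {"jaw": 1, "dp": [0, 0, -0.03], "yaw": 0}]}}

```text
time: 10.75
tool_pos: [510.2, 269.0, 123.9]
eef_rot: [-0.001, 0.736, 0.678, -0.002]
force: [-0.2, -0.2, -0.0]
gripper_width: 92.8
grip_force: 0.0
```

Emit:
{"name": "move_arm", "arguments": {"increments": [{"jaw": 1, "dp": [0, 0, -0.03], "yaw": 0}, {"jaw": 1, "dp": [0, 0, -0.04], "yaw": 0}, {"jaw": 1, "dp": [0, 0, -0.03], "yaw": 0}, {"jaw": 1, "dp": [0, 0, 0], "yaw": 0}, {"jaw": 1, "dp": [0, 0, 0], "yaw": 0}]}}

```text
time: 11.25
tool_pos: [511.1, 269.4, 224.7]
eef_rot: [0.0, 0.735, 0.678, 0.0]
force: [-0.1, -0.5, -0.0]
gripper_width: 92.9
grip_force: 0.0
```

```bash
python3 -c "
from h import *
delta(655.9,-113.1,224)
for n in ('scene','top'):
  c=robot.capture(n)
  for r in robot.find_in('handle_b',c): print(n,np.round(r['xyz']),r['score'])"
```

```text
t 11.2 pos [511.1 269.4 224.7] yhead -0.082 tilt [0.001 0.   ] w 92.9 g 0.0 F [-0.1 -0.5 -0. ] dp(mm) [-369.4  175.6    0.7]
scene [516. 256.  87.] 0.97
scene [ 661. -125.   78.] 0.76
scene [664. -42.  76.] 0.67
top [512. 258. 102.] 0.88
top [650. -35.  97.] 0.57
top [ 647. -107.   94.] 0.52
```

Emit:
{"name": "move_arm", "arguments": {"increments": [{"jaw": 1, "dp": [-0.025, 0.012, 0], "yaw": 0}, {"jaw": 1, "dp": [-0.036, 0.017, 0], "yaw": 0}, {"jaw": 1, "dp": [-0.036, 0.017, 0], "yaw": 0}, {"jaw": 1, "dp": [-0.036, 0.017, 0], "yaw": 0}, {"jaw": 1, "dp": [-0.036, 0.017, 0], "yaw": 0}]}}

```text
time: 11.95
tool_pos: [577.1, 92.9, 223.7]
eef_rot: [-0.0, 0.735, 0.678, -0.001]
force: [0.5, 0.4, 0.5]
gripper_width: 92.8
grip_force: 0.0
```

Emit:
{"name": "move_arm", "arguments": {"increments": [{"jaw": 1, "dp": [-0.036, 0.017, 0], "yaw": 0}, {"jaw": 1, "dp": [-0.036, 0.017, 0], "yaw": 0}, {"jaw": 1, "dp": [-0.036, 0.017, 0], "yaw": 0}, {"jaw": 1, "dp": [-0.036, 0.017, 0], "yaw": 0}, {"jaw": 1, "dp": [-0.03, 0.015, 0], "yaw": 0}]}}

```text
time: 12.45
tool_pos: [645.6, -87.8, 223.5]
eef_rot: [-0.001, 0.736, 0.677, -0.0]
force: [0.1, 0.6, 0.6]
gripper_width: 92.9
grip_force: 0.0
```

Emit:
{"name": "move_arm", "arguments": {"increments": [{"jaw": 1, "dp": [-0.015, 0.008, 0], "yaw": 0}, {"jaw": 1, "dp": [-0.01, 0.004, 0], "yaw": 0}, {"jaw": 1, "dp": [0, 0, 0], "yaw": 0}, {"jaw": 1, "dp": [0, 0, 0], "yaw": 0}]}}

```text
time: 12.85
tool_pos: [655.1, -110.5, 224.5]
eef_rot: [-0.0, 0.735, 0.678, -0.0]
force: [-0.5, 0.5, -0.8]
gripper_width: 92.7
grip_force: 0.0
```

```bash
python3 -c "
from h import *
delta(655.9,-113.1,64)"
```

```text
t 12.8 pos [ 655.1 -110.5  224.5] yhead -0.081 tilt [-0.  0.] w 92.7 g 0.0 F [-0.5  0.5 -0.8] dp(mm) [ -2.6   1.  160.5]
```

Emit:
{"name": "move_arm", "arguments": {"increments": [{"jaw": 1, "dp": [-0.0026, 0.001, 0.01], "yaw": 0}, {"jaw": 1, "dp": [0, 0, 0.03], "yaw": 0}, {"jaw": 1, "dp": [0, 0, 0.03], "yaw": 0}, {"jaw": 1, "dp": [0, 0, 0.025], "yaw": 0}, {"jaw": 1, "dp": [0, 0, 0.025], "yaw": 0}]}}

```text
time: 13.35
tool_pos: [655.7, -113.4, 103.0]
eef_rot: [-0.0, 0.735, 0.678, -0.0]
force: [0.1, 0.7, -0.4]
gripper_width: 93.1
grip_force: 0.0
```

Emit:
{"name": "move_arm", "arguments": {"increments": [{"jaw": 1, "dp": [0, 0, 0.025], "yaw": 0}, {"jaw": 1, "dp": [0, 0, 0.0155], "yaw": 0}, {"jaw": 1, "dp": [0, 0, 0], "yaw": 0}, {"jaw": 1, "dp": [0, 0, 0], "yaw": 0}]}}

```text
time: 13.75
tool_pos: [656.5, -114.1, 64.8]
eef_rot: [0.0, 0.735, 0.678, 0.0]
force: [0.4, -0.1, 1.1]
gripper_width: 92.8
grip_force: 0.0
```

Emit:
{"name": "move_arm", "arguments": {"increments": [{"jaw": -0.1, "dp": [0, 0, 0], "yaw": 0}, {"jaw": -0.3, "dp": [0, 0, 0], "yaw": 0}, {"jaw": -0.5, "dp": [0, 0, 0], "yaw": 0}, {"jaw": -1, "dp": [0, 0, 0], "yaw": 0}, {"jaw": -1, "dp": [0, 0, 0], "yaw": 0}]}}

```text
time: 14.25
tool_pos: [656.2, -114.4, 64.3]
eef_rot: [0.0, 0.736, 0.677, 0.0]
force: [-0.4, -0.4, -0.8]
gripper_width: 57.8
grip_force: 0.0
```

Emit:
{"name": "move_arm", "arguments": {"increments": [{"jaw": -1, "dp": [0, 0, 0], "yaw": 0}, {"jaw": -1, "dp": [0, 0, 0], "yaw": 0}, {"jaw": -1, "dp": [0, 0, 0], "yaw": 0}, {"jaw": -1, "dp": [0, 0, 0], "yaw": 0}]}}

```text
time: 14.65
tool_pos: [656.1, -114.3, 64.0]
eef_rot: [-0.0, 0.736, 0.678, -0.0]
force: [0.2, 1.3, -0.7]
gripper_width: 29.5
grip_force: 15.0
```

Emit:
{"name": "move_arm", "arguments": {"increments": [{"jaw": -1, "dp": [0, 0, -0.01], "yaw": 0}, {"jaw": -1, "dp": [0, 0, -0.025], "yaw": 0}, {"jaw": -1, "dp": [0, 0, -0.04], "yaw": 0}, {"jaw": -1, "dp": [0, 0, -0.04], "yaw": 0}, {"jaw": -1, "dp": [0, 0, -0.03], "yaw": 0}]}}

```text
time: 15.15
tool_pos: [656.6, -114.4, 212.7]
eef_rot: [0.001, 0.735, 0.678, 0.001]
force: [0.8, -0.2, -0.8]
gripper_width: 29.9
grip_force: 15.0
```

Emit:
{"name": "move_arm", "arguments": {"increments": [{"jaw": -1, "dp": [0, 0, -0.015], "yaw": 0}, {"jaw": -1, "dp": [0, 0, 0], "yaw": 0}, {"jaw": -1, "dp": [0, 0, 0], "yaw": 0}]}}

```text
time: 15.45
tool_pos: [655.6, -114.2, 222.7]
eef_rot: [-0.001, 0.735, 0.678, -0.001]
force: [0.6, 0.1, -2.1]
gripper_width: 29.7
grip_force: 15.0
```

```bash
python3 -c "
from h import *
delta(506.5,201,224)"
```

```text
t 15.4 pos [ 655.6 -114.2  222.7] yhead -0.082 tilt [-0.002  0.   ] w 29.7 g 15.0 F [ 0.6  0.1 -2.1] dp(mm) [ 302.  -174.4   -0.9]
```

Emit:
{"name": "move_arm", "arguments": {"increments": [{"jaw": -1, "dp": [0.02, -0.012, 0], "yaw": 0}, {"jaw": -1, "dp": [0.031, -0.018, 0], "yaw": 0}, {"jaw": -1, "dp": [0.031, -0.018, 0], "yaw": 0}, {"jaw": -1, "dp": [0.031, -0.018, 0], "yaw": 0}, {"jaw": -1, "dp": [0.031, -0.018, 0], "yaw": 0}]}}

```text
time: 15.95
tool_pos: [582.6, 37.2, 221.9]
eef_rot: [-0.001, 0.736, 0.677, -0.001]
force: [-0.2, -0.4, -1.4]
gripper_width: 29.5
grip_force: 15.0
```

Emit:
{"name": "move_arm", "arguments": {"increments": [{"jaw": -1, "dp": [0.031, -0.018, 0], "yaw": 0}, {"jaw": -1, "dp": [0.031, -0.018, 0], "yaw": 0}, {"jaw": -1, "dp": [0.031, -0.018, 0], "yaw": 0}, {"jaw": -1, "dp": [0.031, -0.018, 0], "yaw": 0}, {"jaw": -1, "dp": [0.02, -0.011, 0], "yaw": 0}]}}

```text
time: 16.45
tool_pos: [511.4, 187.9, 222.1]
eef_rot: [-0.001, 0.735, 0.678, -0.002]
force: [0.8, -0.7, 0.0]
gripper_width: 29.5
grip_force: 15.0
```

Emit:
{"name": "move_arm", "arguments": {"increments": [{"jaw": -1, "dp": [0.01, -0.006, 0], "yaw": 0}, {"jaw": -1, "dp": [0.004, -0.002, 0], "yaw": 0}, {"jaw": -1, "dp": [0, 0, 0], "yaw": 0}, {"jaw": -1, "dp": [0, 0, 0], "yaw": 0}]}}

```text
time: 16.85
tool_pos: [506.9, 200.2, 223.8]
eef_rot: [-0.0, 0.736, 0.677, -0.0]
force: [0.2, -0.5, -0.4]
gripper_width: 29.8
grip_force: 15.0
```

```bash
python3 -c "
from h import *
delta(506.5,201,75)"
```

```text
t 16.9 pos [506.9 200.2 223.8] yhead -0.083 tilt [-0. -0.] w 29.8 g 15.0 F [ 0.2 -0.5 -0.4] dp(mm) [  0.9  -0.4 148.8]
```

Emit:
{"name": "move_arm", "arguments": {"increments": [{"jaw": -1, "dp": [0.0008, 0, 0.015], "yaw": 0}, {"jaw": -1, "dp": [0, 0, 0.025], "yaw": 0}, {"jaw": -1, "dp": [0, 0, 0.025], "yaw": 0}, {"jaw": -1, "dp": [0, 0, 0.02], "yaw": 0}, {"jaw": -1, "dp": [0, 0, 0.02], "yaw": 0}]}}

```text
time: 17.35
tool_pos: [506.9, 200.8, 118.1]
eef_rot: [0.0, 0.736, 0.677, -0.0]
force: [0.2, -0.5, -0.4]
gripper_width: 29.5
grip_force: 15.0
```

Emit:
{"name": "move_arm", "arguments": {"increments": [{"jaw": -1, "dp": [0, 0, 0.02], "yaw": 0}, {"jaw": -1, "dp": [0, 0, 0.012], "yaw": 0}, {"jaw": -1, "dp": [0, 0, 0.007], "yaw": 0}, {"jaw": -1, "dp": [0, 0, 0.002], "yaw": 0}, {"jaw": -1, "dp": [0, 0, 0], "yaw": 0}]}}

```text
time: 17.85
tool_pos: [506.9, 201.7, 78.5]
eef_rot: [0.0, 0.736, 0.677, 0.0]
force: [-0.6, 1.0, -0.8]
gripper_width: 29.3
grip_force: 15.0
```

Emit:
{"name": "move_arm", "arguments": {"increments": [{"jaw": -1, "dp": [0, 0, 0.001], "yaw": 0}, {"jaw": -1, "dp": [0, 0, 0.001], "yaw": 0}, {"jaw": -1, "dp": [0, 0, 0], "yaw": 0}, {"jaw": -1, "dp": [0, 0, 0], "yaw": 0}]}}

```text
time: 18.25
tool_pos: [506.6, 201.8, 76.3]
eef_rot: [0.0, 0.735, 0.678, 0.0]
force: [0.0, 0.7, -0.5]
gripper_width: 29.4
grip_force: 15.0
```

Emit:
{"name": "move_arm", "arguments": {"increments": [{"jaw": -1, "dp": [0, 0, 0.001], "yaw": 0}, {"jaw": -1, "dp": [0, 0, 0.0007], "yaw": 0}, {"jaw": -1, "dp": [0, 0, 0], "yaw": 0}, {"jaw": -1, "dp": [0, 0, 0], "yaw": 0}]}}

```text
time: 18.65
tool_pos: [506.8, 201.9, 75.0]
eef_rot: [0.0, 0.735, 0.678, 0.0]
force: [-1.1, -0.7, 5.2]
gripper_width: 29.5
grip_force: 15.0
```

Contact. Release and rise.

Emit:
{"name": "move_arm", "arguments": {"increments": [{"jaw": -0.2, "dp": [0, 0, 0], "yaw": 0}, {"jaw": 0, "dp": [0, 0, 0], "yaw": 0}, {"jaw": 0.3, "dp": [0, 0, 0], "yaw": 0}, {"jaw": 0.6, "dp": [0, 0, 0], "yaw": 0}, {"jaw": 1, "dp": [0, 0, 0], "yaw": 0}]}}

```text
time: 19.15
tool_pos: [506.6, 201.8, 74.4]
eef_rot: [-0.0, 0.735, 0.678, -0.0]
force: [-0.2, 0.1, 0.5]
gripper_width: 64.6
grip_force: 0.0
```

Emit:
{"name": "move_arm", "arguments": {"increments": [{"jaw": 1, "dp": [0, 0, 0], "yaw": 0}, {"jaw": 1, "dp": [0, 0, 0], "yaw": 0}, {"jaw": 1, "dp": [0, 0, 0], "yaw": 0}, {"jaw": 1, "dp": [0, 0, -0.02], "yaw": 0}, {"jaw": 1, "dp": [0, 0, -0.03], "yaw": 0}]}}

```text
time: 19.65
tool_pos: [505.6, 201.4, 123.7]
eef_rot: [-0.001, 0.736, 0.678, -0.001]
force: [0.6, -0.9, 0.5]
gripper_width: 92.5
grip_force: 0.0
```

Emit:
{"name": "move_arm", "arguments": {"increments": [{"jaw": 1, "dp": [0, 0, -0.03], "yaw": 0}, {"jaw": 1, "dp": [0, 0, -0.04], "yaw": 0}, {"jaw": 1, "dp": [0, 0, -0.03], "yaw": 0}, {"jaw": 1, "dp": [-0.02, 0, 0], "yaw": 0}, {"jaw": 1, "dp": [-0.04, 0, 0], "yaw": 0}]}}

```text
time: 20.15
tool_pos: [502.0, 142.7, 225.4]
eef_rot: [0.0, 0.735, 0.678, 0.001]
force: [0.8, -0.8, -0.9]
gripper_width: 92.8
grip_force: 0.0
```

Emit:
{"name": "move_arm", "arguments": {"increments": [{"jaw": 1, "dp": [-0.04, 0, 0], "yaw": 0}, {"jaw": 1, "dp": [-0.04, 0, 0], "yaw": 0}, {"jaw": 1, "dp": [-0.02, 0, 0], "yaw": 0}, {"jaw": 1, "dp": [0, 0, 0], "yaw": 0}, {"jaw": 1, "dp": [0, 0, 0], "yaw": 0}]}}

```text
time: 20.65
tool_pos: [493.5, 42.5, 224.5]
eef_rot: [-0.0, 0.736, 0.677, 0.0]
force: [-0.1, 0.2, -0.3]
gripper_width: 93.0
grip_force: 0.0
```

```bash
python3 - <<'E'
from h import *
delta(0,0,0)
t=robot.capture("top")["frame"][170:290,110:240];s=robot.capture("scene")["frame"][70:190,260:390]
cv2.imwrite("pics/end.png",np.hstack([cv2.resize(x,None,fx=3,fy=3,interpolation=cv2.INTER_CUBIC) for x in(t,s)]))
E
```

```text
t 20.6 pos [493.5  42.5 224.5] yhead -0.083 tilt [0. 0.] w 93.0 g 0.0 F [-0.1  0.2 -0.3] dp(mm) [ -83.3 -488.4  224.4]
```

View pics/end.png

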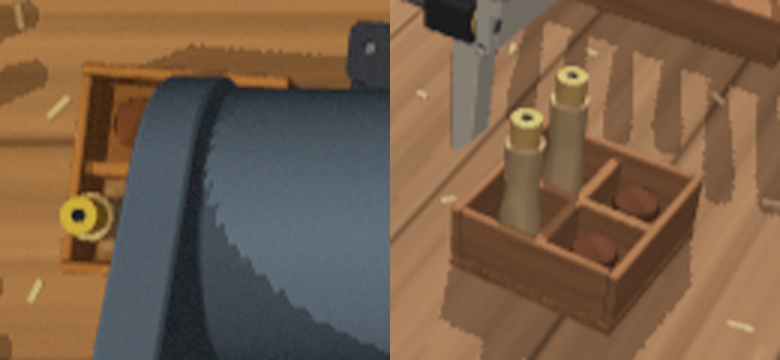

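In the scene half of the picture, at crop (525,170) and (568,130), both handles stand upright, ferrule up, one in each cork cell. The robot is clear of them.

```bash
python3 -c "
from workcell import robot
print(robot.sign_off())"
```

```text
the job is handed in; nothing more can be done
None
```

Both handles stand upright, ferrule up, one in each cork-lined cell, and the job is handed in after about 21 s of robot time; no verdict came back from the judge.

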